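# Reassemble the bench oil strainer

### The job

The oil strainer has been cleaned and has to go back together on its bolted-down base. First put the strainer stage on the base, then the cover on the stage: set each one squarely over the two lugs, press it down against the spring, turn it clockwise (seen from above) about a quarter turn to the stop and let it spring back up, so that both joints are locked. Leave the tools and tins on the bench where they are.

Things in the scene. Friction and masses are not known exactly. Their poses are not given: they have to be found in the camera images.
- strainer_base: Strainer base, fixed to the bench: grey flange 112 mm across, 9 mm thick with four bolt heads 16 mm high, and a grey pot 63 mm across whose flat shoulder is 46 mm above the bench. A brass hose tail sticks out of the pot on its +y side, 28 mm up, to 61 mm from the axis. Origin: centre of the underside, on the bench; z up the axis, x through the two lugs of the neck; a half turn is equivalent.
- base_shoulder (a point): Centre of the base's shoulder. From it rises a neck 42 mm across, 20 mm high, top edge bevelled, with lugs on the +x and -x sides: 8 mm wide, 10 to 15 mm above the shoulder, out to 27.8 mm from the axis. On the neck sits a sprung ring with a black rubber face, 35 mm across, 9 mm above the neck when free: it yields from 5 N on, 1 N more per mm, 8 mm at most.
- stage_center (a point): Strainer stage, loose, upright on the bench, 0.24 kg: bright steel barrel 57 mm across and 60 mm tall, grip it at any angle; on its top (the shoulder for the cover) a neck with lugs on the +x and -x sides and a sprung ring, all sized as on the base, 89 mm tall in all. Scribed lines on the barrel below the lugs. This point: on the axis, 40 mm above the lower edge; z up, x through the lugs.
- stage_foot (a point): Centre of the stage's lower edge, axes as the stage. The lowest 21.5 mm are a skirt, 45 mm inside, open below, with two L-slots through the wall: mouth 38 degrees wide, centred at -75 (and 105) degrees from x; from there a run anticlockwise over a ledge 7 mm high; at its end, at 0 (and 180) degrees below the scribed lines, a pocket with its floor 4.5 mm above the edge, then the stop.
- cover_center (a point): Strainer cover, loose, upright on the bench, 0.18 kg: dark steel cap 57 mm across, 50 mm tall at the side, grip it at any angle; shallow dome with two raised ribs along +x and -x and a brass hose tail in the middle, 81 mm tall in all. Its skirt and slots are the same as the stage's, the pockets below the ribs. This point: on the axis, 32 mm above the lower edge; z up, x along the ribs.
- cover_foot (a point): Centre of the cover's lower edge. Fitting either part: it drops over the lugs below with its x axis 75 degrees anticlockwise of theirs (8 degrees of play, half turns equal), resting 7.5 mm above the shoulder. Pressed to under 3 mm (10 N; 13 N to touch) it turns 75 degrees clockwise to the stop. Let go, it rises to 5.5 mm: locked, x axes in line. Pressing the cover also sinks the stage 5.5 mm.
- grease_tin: Bystander: orange-brown tin, 67 mm across, 60 mm tall; origin at the centre of its underside.
- rusty_cup: Bystander: rusty cup with rod stubs in it, 70 mm across, 114 mm tall; origin at the centre of its underside.
- spanner_19: Bystander: open spanner 227 mm long lying flat; origin at the centre of its underside.
Not all that is in view belongs to the job. What is shaped like the part that bears cover_center but pink, purple or turquoise is not meant.

How it is judged:
By the outcome, as a careful person would: the job done as asked, in the order asked, and still so for the second after the job is handed in, with the robot touching nothing.
It also fails if it takes over 62 s, if anything falls off the work surface, if the arm or the gripper's body presses on something with over 40 N, if the wrist force passes 120 N, or if a joint passes its speed limit or range.

### The arm

A 7-joint arm with a two-finger parallel gripper is mounted at the origin on a cart in front of the work surface, level with it; the furniture and walls round the work are solid. World frame = base frame: x ahead of the robot, y to its left, z up, the work surface at z = 0. Lengths are in m, angles in degrees, forces in N, time in s.
With the tool pointing down it reaches from about 0.425 to 0.875 m from the base axis. Payload 4.7 kg.
Tool frame: the origin (TCP) lies at the centre of the arm's flange, where the gripper is bolted on; the fingertips stand 182 mm ahead of it and the grasp point (between the pads) lies 164 mm ahead of it; z points along the fingers, x is the direction in which the jaws open and shut, and the axes are right-handed (so a half turn about z gives the same grasp; the last joint's range is limited). The gripper opens to 87 mm and grips with 3 to 60 N. Pads are 19 mm wide; open, the fingers measure 117 mm over their backs; the gripper's body (75 mm by 190 mm) begins 51 mm behind the grasp point.
Start: joints at [-69.551, 18.392, -4.016, 83.108, 1.295, 78.541, -3.26], TCP at [0.218, 0.612, 0.405] pointing down, gripper open.
Joint ranges: [-163.93, 163.93], [-17.29, 119.83], [-79.2, 71.16], [3.27, 140.29], [-89.18, 269.18], [5.43, 117.66], [-154.24, 154.24]. Speed limits (degrees/s): [147.25, 147.25, 180, 180, 180, 180, 180].

### API

Orientations are given as [roll, pitch, yaw] about the fixed x, y, z axes, in that order (R = Rz(yaw) Ry(pitch) Rx(roll)).
In Python, from cell import env gives the robot as it stands. The module is installed in compiled form; this text tells all that it offers.
- The arm moves only by the tool carry_out, never from a script. Its argument "increments" is a list of rows, each a list of 5 numbers: the shift along the world's x, y, z in m, then the turn about the world's z in degrees, then the gripper's target within -1 to 1 (shut at 1, half-way at 0, fully open at -1). In form: [[dx, dy, dz, spin, jaw], ...]. A call has 1 to 20 rows; each row is the pose to reach, as a shift and turn from the pose commanded when the call began; what a row does not reach only later rows make up. A row lasts 1/10 s, in which the tool goes at most 50 mm and 8.59 degrees, less where a joint would pass 70% of its speed; a pose out of reach is approached as far as the arm can. A call with a gripper value outside its range is refused whole. The fingers move at their own pace and stop on an object; "grip_force" is the grip in N (left out, the last holds). Time passes only in rows, so rows that repeat a pose let the fingers close. It gives the time, the measured TCP pose, the force and the opening at its end, in the units of the state.
- env.get_obs(): the state, without advancing time (a new reading comes with each control period).
- env.read_camera(name): name is "scene" or "top"; returns (picture, depth): 420x560x3 uint8, red, green, blue; 420x560 float32, m along the optical axis (not along the pixel's ray), 0 where there is no reading.
- env.get_calibration(name): a dict with "K" (3x3 intrinsics, pixels), "k1" (the pictures are not rectified: a ray, as slopes to the right and down, at radius r is drawn at 1 + k1 r^2 times it, then the intrinsics apply), "camera_from_world" (4x4, takes a point from world to camera coordinates). Camera axes: x right, y down, z forward; pixel columns grow to the right and rows downward; lengths in m; the calibration is good to about 2 mm. A picture is of the moment at which its call begins. get_calibration takes no time and is no camera call.
- env.sign_off(): hands the job in, once; it reports no verdict.
The state is a dict: "time_s": time; "qpos": joint angles; "joint_velocities": joint speeds; "effort": joint torques, N m; "tool_pos": TCP position; "tool_rot": TCP orientation; "force": force on the tool from outside, world axes, zero at the start; "wrist_torque": the same for the moment, N m; "grip_width": finger opening in m.
Only numpy, scipy, OpenCV 4.12 (cv2) and the standard library are available. Lean on these libraries where they do the work, as an engineer would, in place of code of your own. Each camera call takes 0.05 s, during which the arm holds its last target.

## Working session

There is one attempt and no reset: what is moved stays moved. The work goes in short steps, Python scripts to look and compute and a tool call to move; the robot and the scene stay as the last step left them, time stands still between calls to the robot, and variables do not carry over. Pictures are saved under pics/ and viewed, and the job is handed in when it is done.

Besides the shell and the picture viewer there is one more tool, called after "Request:" as name([rows], argument=value, ...), one row to a line, values as JSON. carry_out: Moves the arm, as the interface text tells. Its arguments: {"type":"object","properties":{"increments":{"type":"array"},"grip_force":{"type":"number"}},"required":["increments"]}

```bash
mkdir -p pics; cat > h.py <<'E'
import numpy as np, cv2
from cell import env
def shot(n,tag):
    p,d=env.read_camera(n); np.savez(f'{n}_{tag}.npz',p=p,d=d)
    cv2.imwrite(f'pics/{n}_{tag}.png',p[:,:,::-1]); return p,d
def load(n,tag):
    z=np.load(f'{n}_{tag}.npz'); return z['p'],z['d']
def ray(n,uv):
    c=env.get_calibration(n);K=np.array(c['K'],float);T=np.array(c['camera_from_world'],float)
    k=c['k1']; k=float(np.ravel(k)[0])
    xy=cv2.undistortPoints(np.array(uv,float).reshape(-1,1,2),K,np.array([k,0,0,0,0.])).reshape(-1,2)
    R=T[:3,:3];t=T[:3,3]
    d=np.c_[xy,np.ones(len(xy))]@R
    return -R.T@t,d
def plane(n,uv,z):
    o,d=ray(n,uv); s=(z-o[2])/d[:,2]; return o+d*s[:,None]
def pts(n,uv,depth):
    o,d=ray(n,uv); return o+d*np.array(depth).reshape(-1,1)
def proj(n,P):
    c=env.get_calibration(n);K=np.array(c['K'],float);T=np.array(c['camera_from_world'],float)
    k=float(np.ravel(c['k1'])[0])
    return cv2.projectPoints(np.array(P,float).reshape(-1,3),cv2.Rodrigues(T[:3,:3])[0],T[:3,3],K,np.array([k,0,0,0,0.]))[0].reshape(-1,2)
E
python3 - <<'E'
from h import *
for n in('scene','top'):
    shot(n,'a');c=env.get_calibration(n);print(n,c)
print(env.get_obs())
E
```

```text
scene {'K': array([[448.52111475,   0.        , 282.92094373],
       [  0.        , 448.52111475, 205.01752872],
       [  0.        ,   0.        ,   1.        ]]), 'k1': 0.031274091893957946, 'camera_from_world': array([[-0.69267606, -0.72123038, -0.005159  ,  0.26337546],
       [-0.47898127,  0.46534214, -0.74433436,  0.41943675],
       [ 0.53923725, -0.51311153, -0.6677872 ,  0.49096896],
       [ 0.        ,  0.        ,  0.        ,  1.        ]])}
top {'K': array([[388.05232036,   0.        , 282.27378051],
       [  0.        , 388.05232036, 208.44224154],
       [  0.        ,   0.        ,   1.        ]]), 'k1': -0.08851807291306321, 'camera_from_world': array([[ 0.0035067 , -0.99998833, -0.00332375, -0.22789996],
       [-0.99902564, -0.00335706, -0.04400577,  0.59624567],
       [ 0.04399409,  0.00347482, -0.99902575,  0.99110268],
       [ 0.        ,  0.        ,  0.        ,  1.        ]])}
{'time_s': 0.1, 'qpos': array([-69.5499052 ,  18.43570611,  -4.01696952,  83.1677179 ,
         1.29595634,  78.54139297,  -3.25909189]), 'joint_velocities': array([-0.04257848, -0.11924534, -0.02641905, -0.18712504, -0.08768687,
        0.00414688,  0.03442906]), 'effort': array([ 2.44359981e-04, -4.92571807e+01, -4.05347329e-01, -3.13395989e+01,
       -6.39188569e-02,  3.95436853e-02,  9.41457370e-05]), 'tool_pos': array([0.21845365, 0.61199866, 0.40376239]), 'tool_rot': array([1.79994052e+02, 9.95247555e-02, 7.03619539e+01]), 'force': array([0.41936513, 0.92472061, 0.37704532]), 'wrist_torque': array([-0.01681816,  0.0606086 ,  0.0259573 ]), 'grip_width': 0.0871870651445286}
```

View pics/scene_a.png

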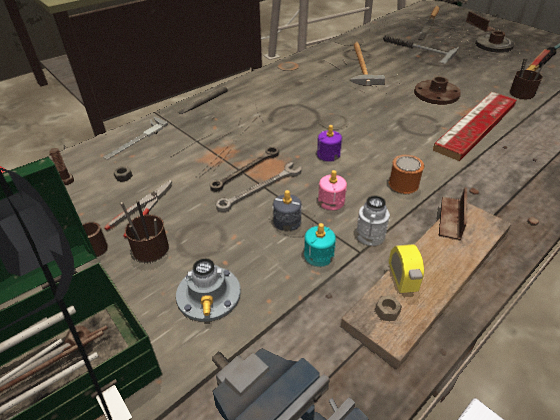

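View pics/top_a.png

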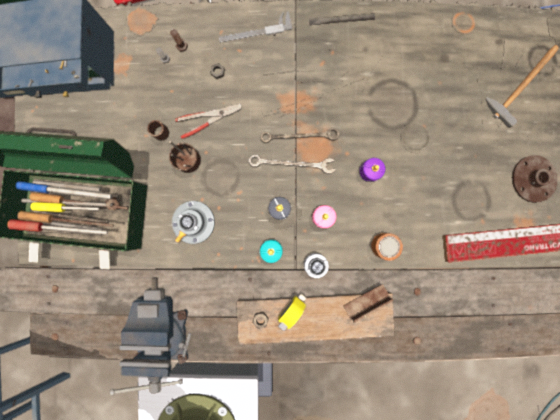

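```bash
python3 - <<'E'
from h import *
p,d=load('scene','a'); q,e=load('top','a')
def crop(p,u,v,w=32,s=8): return cv2.resize(p[v-w:v+w,u-w:u+w,::-1],None,fx=s,fy=s,interpolation=cv2.INTER_CUBIC)
a=np.hstack([crop(p,207,285,36,7)[:500,:500],]) 
f=lambda p,u,v:cv2.resize(crop(p,u,v,30,4),(266,266),interpolation=cv2.INTER_CUBIC)
cv2.imwrite('pics/z1.png',np.vstack([np.hstack([f(p,207,285),f(p,373,220),f(p,287,212)]),np.hstack([f(q,193,222),f(q,316,266),f(q,279,208)])]))
print(proj('top',[[0,0,0],[.218,.612,.2],[.5,0,0]]))
for n,u,v in[('top',190,222),('top',316,266),('top',279,208),('top',271,251),('top',324,217),('top',388,247)]:
    z=load(n,'a')[1][v,u]; print(u,v,z,pts(n,[[u,v]],[z]))
E
```

```text
[[196.31904268 433.32223071]
 [-76.73464102 365.59090243]
 [196.10375606 245.300952  ]]
190 222 0.94893473 [[0.56051982 0.00065939 0.06689497]]
316 266 0.9263034 [[ 0.4562744  -0.30730107  0.08388658]]
279 208 0.93355584 [[ 0.59496744 -0.21821622  0.08304454]]
271 251 0.93085057 [[ 0.49161455 -0.19937426  0.08126664]]
324 217 0.93339175 [[ 0.57369114 -0.32663669  0.08189474]]
388 247 0.95473325 [[ 0.50028914 -0.48844141  0.05673723]]
```

View pics/z1.png

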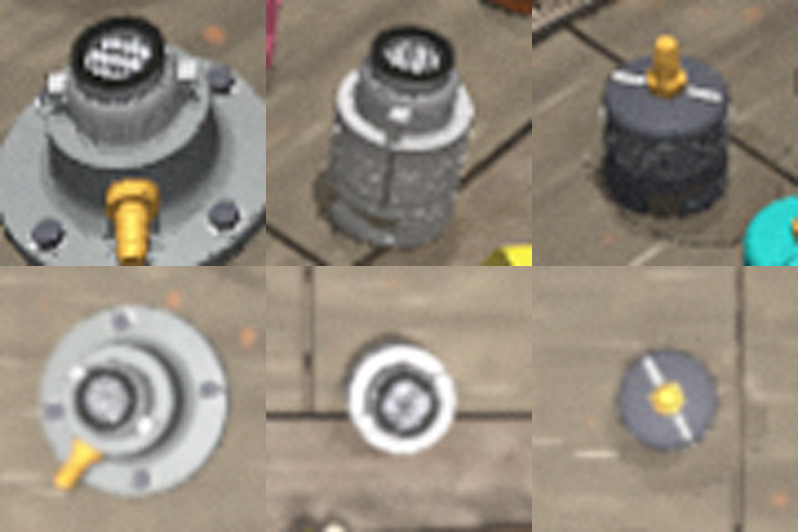

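```bash
cat > m.py <<'E'
from h import *
from scipy.optimize import least_squares
vv,uu=np.mgrid[0:420,0:560]; UV=np.c_[uu.ravel(),vv.ravel()]
def cloud(n,tag):
    p,d=load(n,tag); P=pts(n,UV,d.ravel()); ok=d.ravel()>0
    return P,ok,p.reshape(-1,3)
def near(P,ok,c,r,z0,z1): 
    return ok&(np.hypot(P[:,0]-c[0],P[:,1]-c[1])<r)&(P[:,2]>z0)&(P[:,2]<z1)
def fitc(X,c,r,k=1):
    f=lambda q:np.hypot(X[:,0]-q[0],X[:,1]-q[1])-r
    s=least_squares(f,c,loss='soft_l1',f_scale=.001); return s.x,np.median(abs(f(s.x)))
E
python3 - <<'E'
from m import *
C={n:cloud(n,'a') for n in('scene','top')}
for name,c,r,z0,z1 in[('stage',(.456,-.307),.0285,.015,.053),('cover',(.595,-.218),.0285,.01,.043),('base',(.56,0),.0315,.015,.04)]:
    P,ok,_=C['scene']; m=near(P,ok,c,.045,z0,z1)
    print(name,m.sum(),fitc(P[m],c,r))
    for n in C:
        P,ok,_=C[n]; m=near(P,ok,c,.05,-.02,.12); print(n,np.histogram(P[m,2],np.arange(-.02,.121,.01))[0])
P,ok,_=C['scene'];m=near(P,ok,(.6,-.15),.04,-.02,.02);print('bench z scene',np.median(P[m,2]),P[m,2].std())
P,ok,_=C['top'];m=near(P,ok,(.65,-.1),.04,-.02,.02);print('bench z top',np.median(P[m,2]),P[m,2].std())
E
```

```text
stage 430 (array([ 0.45153096, -0.30918017]), np.float64(0.0006189578040161018))
scene [ 14 754 116  71 114 114 121 256  92 190 195   1   0   0]
top [ 13 454 195   5   5   7   9  80  86 106 132  27   0   0]
cover 301 (array([ 0.59556959, -0.2169146 ]), np.float64(0.0005632435768804477))
scene [  0 678 116  70  95 100 140 336  29  31   2   0   0   0]
top [  1 382 325   0   2   2  28 347  16  13   5   0   0   0]
base 367 (array([0.55965959, 0.00960099]), np.float64(0.0007607140806120821))
scene [  0  17 434 393 110 186 415 131 303 160   0   0   0   0]
top [  0  16 242 335  32  47 231  24 154  85   0   0   0   0]
bench z scene -0.0026639288928486105 0.0026672822366873607
bench z top -0.0008986191245529129 0.0017903420589399956
```

```bash
cat >> m.py <<'E'
def rim(n,img,c,r,z,w=.006,it=4,sgn=0):
    g=cv2.GaussianBlur(img.astype(np.float32),(0,0),.7)
    th=np.radians(np.arange(0,360,4)); rr=np.arange(r-w,r+w,.0003); c=np.array(c,float)
    for _ in range(it):
        Q=np.stack([c[0]+np.outer(np.cos(th),rr),c[1]+np.outer(np.sin(th),rr),np.full((len(th),len(rr)),z)],-1)
        uv=proj(n,Q.reshape(-1,3)).astype(np.float32).reshape(len(th),len(rr),2)
        s=cv2.remap(g,uv[...,0],uv[...,1],cv2.INTER_LINEAR)
        gr=np.gradient(s,axis=1); G=np.abs(gr).sum(2) if sgn==0 else np.clip(sgn*gr.sum(2),0,None)
        k=G.argmax(1); X=c+np.c_[np.cos(th),np.sin(th)]*rr[k][:,None]
        ok=(k>1)&(k<len(rr)-2); f=lambda q:np.hypot(X[ok,0]-q[0],X[ok,1]-q[1])-r
        f3=lambda q:np.hypot(X[ok,0]-q[0],X[ok,1]-q[1])-q[2]
        c=least_squares(f,c,loss='soft_l1',f_scale=.0007).x
    s3=least_squares(f3,[*c,r],loss='soft_l1',f_scale=.0007).x
    return c,s3,np.median(abs(f(c))),ok.sum()
E
python3 - <<'E'
from m import *
np.set_printoptions(precision=4,suppress=True)
for name,c,r,z in[('flange',(.56,.008),.056,.009),('base shoulder',(.56,.008),.0315,.046),('basering',(.56,.008),.0175,.075),('stage sh',(.453,-.309),.0285,.06),('stagering',(.453,-.309),.0175,.089),('cover',(.596,-.217),.0285,.05)]:
    for n in('top','scene'):
        print(name,n,*rim(n,load(n,'a')[0],c,r,z))
E
```

```text
flange top [0.5611 0.0085] [0.5613 0.0083 0.055 ] 0.0010047822542132746 88
flange scene [0.5596 0.0093] [0.5593 0.0094 0.0553] 0.000777059777187377 86
base shoulder top [0.5614 0.0084] [0.5612 0.0067 0.0299] 0.0008853818056983979 66
base shoulder scene [0.559  0.0099] [0.5585 0.01   0.0308] 0.0006334911756565656 85
basering top [0.5617 0.0095] [0.5618 0.0111 0.0149] 0.0021554543417979053 81
basering scene [0.5593 0.0091] [0.5608 0.0077 0.015 ] 0.0013074308486360087 88
stage sh top [ 0.456  -0.3084] [ 0.4573 -0.3068  0.0266] 0.0010034066824437804 71
stage sh scene [ 0.4511 -0.3079] [ 0.4498 -0.3068  0.0268] 0.0010629147672107896 71
stagering top [ 0.4543 -0.3101] [ 0.4538 -0.3106  0.017 ] 0.0009348295877710175 77
stagering scene [ 0.4522 -0.3084] [ 0.4533 -0.3107  0.0151] 0.0010452681777591427 70
cover top [ 0.5996 -0.2182] [ 0.5998 -0.2184  0.0281] 0.0015484713090743799 85
cover scene [ 0.5964 -0.2176] [ 0.5962 -0.2178  0.0276] 0.0014890600901821469 85
```

```bash
cat >> m.py <<'E'
def unwrap(n,img,c,z,r0,r1,step=2):
    th=np.radians(np.arange(0,360,step)); rr=np.arange(r0,r1,.0005)
    Q=np.stack([c[0]+np.outer(np.cos(th),rr),c[1]+np.outer(np.sin(th),rr),np.full((len(th),len(rr)),z)],-1)
    uv=proj(n,Q.reshape(-1,3)).astype(np.float32).reshape(len(th),len(rr),2)
    return cv2.remap(img,uv[...,0],uv[...,1],cv2.INTER_CUBIC)
def rect(n,img,c,z,h=.035,px=.0003):
    # orthographic patch at height z: right=-y, up=+x
    a=np.arange(-h,h,px); X=np.stack([c[0]-np.repeat(a[:,None],len(a),1),c[1]-np.repeat(a[None],len(a),0),np.full((len(a),)*2,z)],-1)
    uv=proj(n,X.reshape(-1,3)).astype(np.float32).reshape(len(a),len(a),2)
    return cv2.remap(img,uv[...,0],uv[...,1],cv2.INTER_CUBIC)
E
python3 - <<'E'
from m import *
R=[]
for n,cs in(('top',[(.5612,.0085),(.4550,-.309),(.5995,-.2182)]),('scene',[(.5593,.0095),(.452,-.308),(.5963,-.2177)])):
    row=[]
    for c,z in zip(cs,(.061,.075,.052)):
        im=rect(n,load(n,'a')[0],c,z)[:,:,::-1].copy(); im=cv2.resize(im,(260,260)); cv2.circle(im,(130,130),2,(0,0,255),-1); row.append(im)
    R.append(np.hstack(row))
cv2.imwrite('pics/z2.png',np.vstack(R))
E
```

```text
(no output)
```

View pics/z2.png

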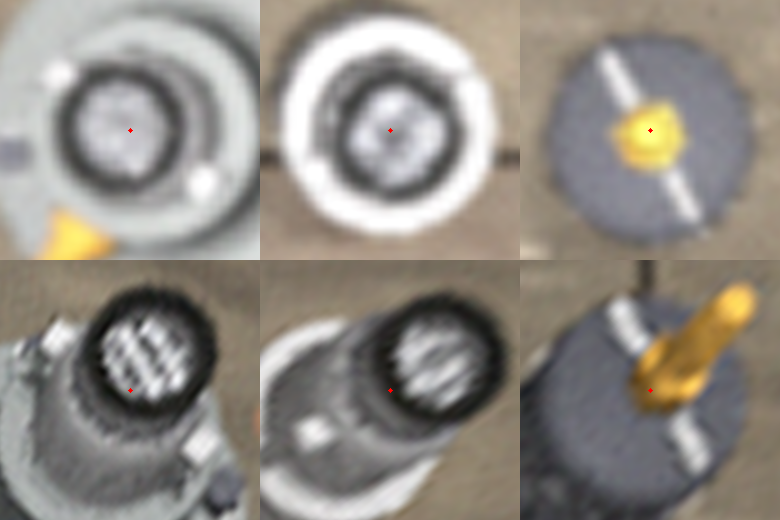

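```bash
python3 - <<'E'
from m import *
np.set_printoptions(linewidth=200)
P,ok,_=cloud('top','a')
xs=np.arange(.2,.9,.05); ys=np.arange(.45,-.5,-.05)
print('y->',[f'{y:.2f}' for y in ys])
for x in xs[::-1]:
    r=[]
    for y in ys:
        m=ok&(abs(P[:,0]-x)<.025)&(abs(P[:,1]-y)<.025); r.append(int(1000*P[m,2].max()) if m.any() else -999)
    print(f'{x:.2f}',r)
E
```

```text
y-> ['0.45', '0.40', '0.35', '0.30', '0.25', '0.20', '0.15', '0.10', '0.05', '0.00', '-0.05', '-0.10', '-0.15', '-0.20', '-0.25', '-0.30', '-0.35', '-0.40', '-0.45']
0.85 [179, 180, 180, 179, 173, 3, 3, 3, 15, 14, 17, 14, 3, 7, 4, 4, 4, 3, 3]
0.80 [2, 2, 3, 3, 3, 3, 2, 57, 12, 13, 11, 5, 15, 15, 14, 12, 16, 4, 5]
0.75 [130, 235, 278, 278, 278, 274, 259, 4, 115, 101, 4, 4, 16, 14, 5, 4, 12, 5, 51]
0.70 [126, 123, 279, 280, 280, 283, 282, 4, 61, 91, 3, 4, 15, 12, 11, 12, 15, 4, 83]
0.65 [108, 89, 94, 107, 117, 114, 189, 4, 3, 4, 4, 4, 4, 3, 4, 5, 3, 4, 57]
0.60 [106, 99, 100, 73, 84, 90, 106, 4, 62, 76, 15, 4, 2, 83, 63, 61, 81, 7, 4]
0.55 [103, 103, 104, 93, 94, 95, 108, 3, 76, 78, 19, 4, 3, 56, 53, 60, 81, 3, 61]
0.50 [107, 106, 106, 108, 108, 107, 107, 3, 37, 20, 11, 4, 56, 82, 53, 64, 58, 4, 64]
0.45 [59, 59, 3, 3, 56, 58, 3, 5, 4, 4, 4, 4, 50, 57, 3, 93, 91, 4, 60]
0.40 [4, 5, 3, 3, 4, 4, 87, 91, 89, 4, 3, 4, 4, 2, 53, 36, 19, 26, 34]
0.35 [3, 6, 2, 3, 3, 3, 120, 122, 122, 24, 3, 28, 45, 84, 92, 81, 29, 70, 69]
0.30 [4, 5, 3, 3, 4, 2, 146, 146, 146, 39, 3, 27, 48, 82, 91, 30, 29, 66, 27]
0.25 [5, 5, 4, 5, 3, 2, 145, 146, 147, 37, 1, 27, 28, 27, 28, 27, 28, 28, 26]
0.20 [6, 5, 4, 5, 2, 3, 144, 145, 145, 27, 3, 2, 0, 1, 3, 1, 0, 0, 1]
```

Request:
carry_out([
  [0.2,-0.28,0,-15,-1],
  [0.2,-0.28,0,-15,-1],
  [0.2,-0.28,0,-15,-1],
  [0.2,-0.28,0,-15,-1],
  [0.2,-0.28,0,-15,-1],
  [0.2,-0.28,0,-15,-1],
  [0.2,-0.28,0,-15,-1],
  [0.33,-0.56,0,-25,-1],
  [0.33,-0.56,0,-25,-1],
  [0.33,-0.56,0,-25,-1],
  [0.33,-0.56,0,-25,-1],
  [0.33,-0.56,0,-25,-1],
  [0.33,-0.56,0,-25,-1],
  [0.236,-0.921,-0.045,-35.4,-1],
  [0.236,-0.921,-0.045,-35.4,-1],
  [0.236,-0.921,-0.045,-35.4,-1],
  [0.236,-0.921,-0.045,-35.4,-1],
  [0.236,-0.921,-0.045,-35.4,-1],
  [0.236,-0.921,-0.045,-35.4,-1],
  [0.236,-0.921,-0.045,-35.4,-1],
], grip_force=30)

```text
time_s: 2.1
tool_pos: [0.4612, -0.2792, 0.3634]
tool_rot: [-180.0, -0.0, 35.0]
force: [0.5, 0.3, 0.5]
grip_width: 0.0873
```

Request:
carry_out([
  [0,0,0,0,-1],
  [0,0,0,0,-1],
])

```text
time_s: 2.3
tool_pos: [0.4613, -0.2786, 0.3631]
tool_rot: [-180.0, 0.0, 34.8]
force: [-0.1, 0.2, -0.8]
grip_width: 0.0872
```

```bash
python3 - <<'E'
from h import *
for n in('scene','top'): shot(n,'b')
o=env.get_obs();print(o['time_s'],o['tool_pos'],o['tool_rot'],o['qpos'])
cv2.imwrite('pics/b.png',np.hstack([cv2.resize(load(n,'b')[0][:,:,::-1],(400,300)) for n in('scene','top')]))
E
```

```text
2.4 [ 0.46274586 -0.27617316  0.36330957] [-1.79947140e+02 -2.04904618e-02  3.50642143e+01] [-11.90157407   7.17289428  43.33592789 103.57024601  -5.23233008
  71.31278143  67.95803537]
```

View pics/b.png

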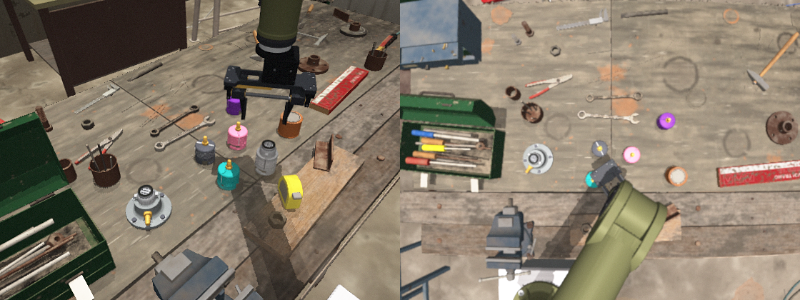

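Request:
carry_out([
  [-0.008,-0.0305,-0.03,0,-1],
  [-0.008,-0.0305,-0.03,0,-1],
  [-0.008,-0.0305,-0.03,0,-1],
])

```text
time_s: 2.7
tool_pos: [0.4546, -0.3068, 0.333]
tool_rot: [-179.9, 0.0, 35.0]
force: [0.8, 1.4, 0.3]
grip_width: 0.0873
```

Request:
carry_out([
  [0,0,0,0,-1],
])

```text
time_s: 2.8
tool_pos: [0.4553, -0.3065, 0.3341]
tool_rot: [180.0, -0.1, 35.1]
force: [1.2, -0.1, -0.3]
grip_width: 0.0869
```

Request:
carry_out([
  [0,0,0,0,-1],
])

```text
time_s: 2.9
tool_pos: [0.4552, -0.3068, 0.3344]
tool_rot: [180.0, -0.1, 35.1]
force: [-0.3, -0.4, 0.4]
grip_width: 0.087
```

```bash
python3 - <<'E'
from h import *
for n in('scene','top'):
  shot(n,'c');
  o=env.get_obs();print(o['time_s'],o['tool_pos'],o['tool_rot'])
p=load('scene','c')[0]
cv2.imwrite('pics/c.png',cv2.resize(p[60:300,260:520,::-1],(780,720)[:2] if 0 else (650,600),interpolation=cv2.INTER_CUBIC))
E
```

```text
2.95 [ 0.45499958 -0.30704699  0.33434383] [ 1.79953243e+02 -8.02740753e-02  3.50805186e+01]
3.0 [ 0.45481432 -0.30724567  0.33424908] [ 1.79958550e+02 -6.97074446e-02  3.50606576e+01]
```

View pics/c.png

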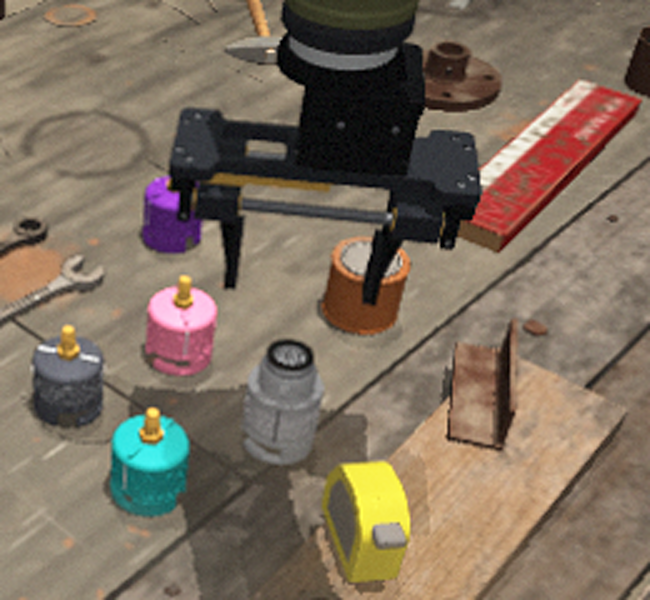

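```bash
python3 - <<'E'
from h import *
a=plane('scene',[[352.4,175],[408.8,181.2]],.152);print(a,a.mean(0))
E
```

```text
[[ 0.48561389 -0.27202051  0.152     ]
 [ 0.40665745 -0.32809846  0.152     ]] [ 0.44613567 -0.30005949  0.152     ]
```

Request:
carry_out([
  [0,-0.0015,-0.04,0,-1],
  [0,-0.0015,-0.08,0,-1],
  [0,-0.0015,-0.11,0,-1],
  [0,-0.0015,-0.13,0,-1],
  [0,-0.0015,-0.13,0,-1],
  [0,-0.0015,-0.13,0,-1],
  [0,-0.0015,-0.13,0,0.2],
  [0,-0.0015,-0.13,0,0.5],
  [0,-0.0015,-0.13,0,0.8],
  [0,-0.0015,-0.13,0,1],
  [0,-0.0015,-0.13,0,1],
  [0,-0.0015,-0.13,0,1],
  [0,-0.0015,-0.13,0,1],
], grip_force=40)

```text
time_s: 4.3
tool_pos: [0.4543, -0.3096, 0.204]
tool_rot: [180.0, -0.0, 35.0]
force: [0.1, 0.7, 3.0]
grip_width: 0.0564
```

Request:
carry_out([
  [0,0,0.04,0,1],
  [0,0,0.08,0,1],
  [0,0,0.12,0,1],
  [0,0,0.13,0,1],
  [0.03,0.09,0.13,2,1],
  [0.06,0.18,0.13,4,1],
  [0.08,0.25,0.13,5,1],
  [0.107,0.318,0.13,6,1],
  [0.107,0.318,0.13,6,1],
  [0.107,0.318,0.13,6,1],
  [0.107,0.318,0.13,6,1],
  [0.107,0.318,0.13,6,1],
  [0.107,0.318,0.13,6,1],
  [0.107,0.318,0.13,6,1],
])

```text
time_s: 5.7
tool_pos: [0.5605, 0.0071, 0.3324]
tool_rot: [-180.0, 0.1, 40.9]
force: [0.6, -0.7, -3.1]
grip_width: 0.0562
```

Request:
carry_out([
  [0,0,0,0,1],
  [0,0,0,0,1],
])

```text
time_s: 5.9
tool_pos: [0.5609, 0.0071, 0.3335]
tool_rot: [-180.0, 0.0, 40.8]
force: [0.0, 0.1, -3.7]
grip_width: 0.0562
```

```bash
python3 - <<'E'
from h import *
for n in('scene','top'):
  shot(n,'d');
  o=env.get_obs();print(o['time_s'],o['tool_pos'],o['tool_rot'],o['force'],o['wrist_torque'],o['qpos'])
p=load('scene','d')[0]
cv2.imwrite('pics/d.png',np.hstack([cv2.resize(p[150:330,140:300,::-1],(480,540),interpolation=cv2.INTER_CUBIC),cv2.resize(load('top','d')[0][150:330,140:245,::-1],(315,540))]))
E
```

```text
5.95 [0.56095661 0.00735418 0.33358656] [-1.79996906e+02 -6.34893452e-03  4.08479496e+01] [ 0.0204406   0.37715313 -2.96996924] [-0.00542322 -0.01029279 -0.06473184] [-31.54843057  11.02006846  31.56348019 102.38662045  -6.18890864
  68.30436516  42.68472173]
6.0 [0.56102492 0.00762113 0.33367015] [ 1.79999667e+02 -1.79201425e-02  4.08748464e+01] [ 0.39305153 -0.21988938 -2.8833863 ] [ 0.02204983  0.0205303  -0.02496215] [-31.56052327  11.01921383  31.54909534 102.37580901  -6.19120013
  68.30348585  42.68517092]
```

View pics/d.png

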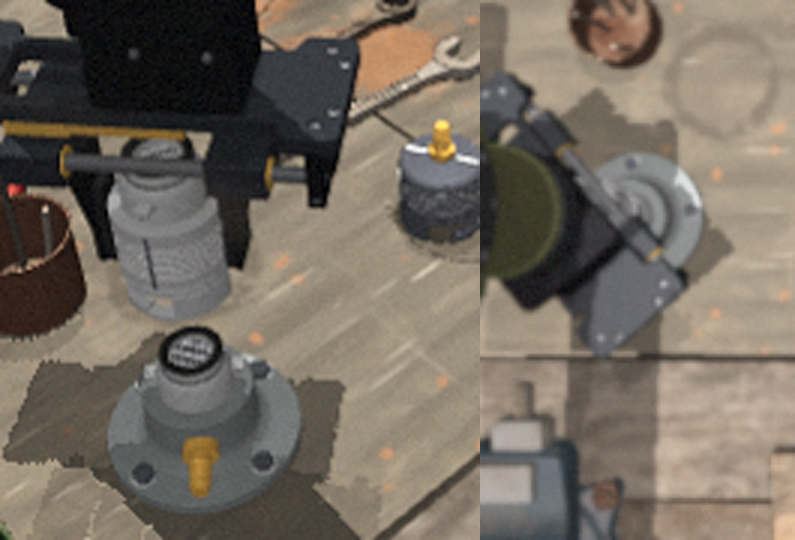

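```bash
cat >> m.py <<'E'
def cylhit(n,uv,c,r):
    o,d=ray(n,uv); out=[]
    for k in d:
        w=o[:2]-c; a=k[:2]@k[:2]; b=w@k[:2]; q=w@w-r*r
        s=(-b-np.sqrt(max(b*b-a*q,0)))/a; P=o+s*k; out.append([np.degrees(np.arctan2(P[1]-c[1],P[0]-c[0])),P[2]])
    return np.array(out)
E
python3 - <<'E'
from m import *
np.set_printoptions(precision=4,suppress=True)
for tag,z0,z1,r,c in(('a',.015,.04,.0315,(.56,.009)),('d',.012,.042,.0315,(.56,.009)),('d',.14,.183,.0285,(.561,.0076)),('d',.14,.16,.0285,(.561,.0076)),('d',.16,.183,.0285,(.561,.0076))):
    P,ok,I=cloud('scene',tag); m=near(P,ok,c,.04,z0,z1)
    # exclude gripper (dark)
    m&=I.max(1)>75
    print(tag,m.sum(),fitc(P[m],c,r))
p=load('scene','d')[0]
for z in(.1296+.06,):
    print(rim('scene',p,(.559,.008),.0285,z))
print(rim('scene',p,(.559,.009),.056,.009),rim('scene',p,(.559,.009),.0315,.046))
# lower edge
print(rim('scene',p,(.559,.008),.0285,.1296))
u=[[140+148/3,150+240/3],[140+152/3,150+265/3],[140+155/3,150+287/3]]
for c in((.559,.009),(.561,.0076)): print(cylhit('scene',u,np.array(c),.0285))
cv2.imwrite('pics/d2.png',cv2.resize(p[200:270,165:225,::-1],(600,700),interpolation=cv2.INTER_CUBIC)[:600])
E
```

```text
a 177 (array([0.5579, 0.0107]), np.float64(0.002008549268869078))
d 411 (array([0.5587, 0.0096]), np.float64(0.0015024171660699207))
d 691 (array([0.559 , 0.0078]), np.float64(0.00044428608742337963))
d 297 (array([0.5589, 0.0077]), np.float64(0.0004585022907819536))
d 394 (array([0.5591, 0.0078]), np.float64(0.0004111653755321399))
(array([0.558 , 0.0085]), array([0.5579, 0.0088, 0.0281]), np.float64(0.0010510005742145855), np.int64(70))
(array([0.5587, 0.0101]), array([0.5587, 0.01  , 0.0555]), np.float64(0.0010985122124025325), np.int64(78)) (array([0.5592, 0.0103]), array([0.5592, 0.0103, 0.0315]), np.float64(0.0010318658544586391), np.int64(78))
(array([0.5565, 0.0092]), array([0.5567, 0.0092, 0.0283]), np.float64(0.002342378998177538), np.int64(80))
[[131.2452   0.1869]
 [130.1463   0.1698]
 [128.6056   0.1541]]
[[130.5236   0.1845]
 [129.413    0.1672]
 [127.855    0.1514]]
```

View pics/d2.png

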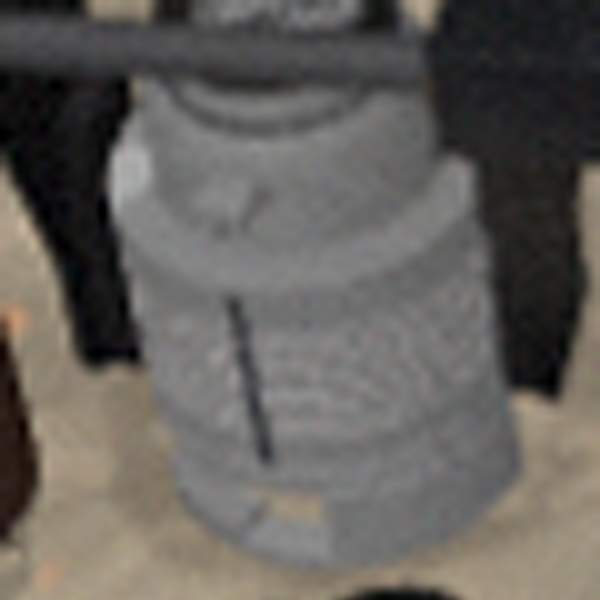

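```bash
cat >> m.py <<'E'
def lateral(n,img,c,r,zs,w=.007):
    c=np.array(c); o,_=ray(n,[[280,210]]); f=c-o[:2]; D=np.linalg.norm(f); f/=D; nn=np.array([-f[1],f[0]])
    a=np.arcsin(r/D); rr=np.arange(r-w,r+w,.0002); g=cv2.GaussianBlur(img.astype(np.float32),(0,0),.6); out=[]
    for z in zs:
        e=[]
        for s in(1,-1):
            t=s*nn*np.cos(a)-f*np.sin(a)
            Q=np.c_[c+rr[:,None]*t,np.full(len(rr),z)]
            uv=proj(n,Q).astype(np.float32); v=cv2.remap(g,uv[None,:,0].copy(),uv[None,:,1].copy(),cv2.INTER_LINEAR)[0]
            G=np.abs(np.gradient(v,axis=0)).sum(1); e.append(rr[G.argmax()])
        out.append([z,(e[0]-e[1])/2,(e[0]+e[1])/2])
    return nn,np.array(out)
E
python3 - <<'E'
from m import *
np.set_printoptions(precision=4,suppress=True)
pa=load('scene','a')[0];p=load('scene','d')[0]
for im,c,r,zs in((p,(.559,.0085),.0285,np.arange(.135,.185,.005)),(pa,(.559,.0095),.0315,np.arange(.02,.046,.004)),(p,(.559,.0095),.0315,np.arange(.02,.046,.004))):
    nn,o=lateral('scene',im,c,r,zs);print(nn);print(o.T, np.median(o[:,1]))
E
```

```text
[0.4757 0.8796]
[[ 0.135   0.14    0.145   0.15    0.155   0.16    0.165   0.17    0.175
   0.18  ]
 [ 0.0003 -0.0044 -0.0003  0.0007  0.0016  0.001   0.0011  0.0013  0.0009
   0.0017]
 [ 0.0348  0.0307  0.0252  0.0264  0.0263  0.0269  0.0266  0.0264  0.0266
   0.0258]] 0.0009499999999999943
[0.4742 0.8804]
[[ 0.02    0.024   0.028   0.032   0.036   0.04    0.044 ]
 [ 0.0003  0.0041 -0.0006  0.0004  0.0002  0.0027  0.0004]
 [ 0.0328  0.0296  0.0275  0.0279  0.0299  0.0302  0.0317]] 0.0003999999999999976
[0.4742 0.8804]
[[ 0.02    0.024   0.028   0.032   0.036   0.04    0.044 ]
 [-0.0004  0.0004 -0.0005  0.0008  0.0009  0.0011  0.0001]
 [ 0.0335  0.0325  0.0326  0.0305  0.0306  0.0318  0.0314]] 0.0003999999999999976
```

Request:
carry_out([
  [0.0005,0.001,-0.02,-2,1],
  [0.0005,0.001,-0.04,-2,1],
  [0.0005,0.001,-0.055,-2,1],
  [0.0005,0.001,-0.06,-2,1],
  [0.0005,0.001,-0.064,-2,1],
  [0.0005,0.001,-0.064,-2,1],
])

```text
time_s: 6.6
tool_pos: [0.5618, 0.0094, 0.2697]
tool_rot: [180.0, -0.0, 39.0]
force: [0.5, -0.3, -4.1]
grip_width: 0.0563
```

Request:
carry_out([
  [0,0,-0.002,0,1],
  [0,0,-0.004,0,1],
  [0,0,-0.004,0,1],
])

```text
time_s: 6.9
tool_pos: [0.5617, 0.0095, 0.2657]
tool_rot: [180.0, -0.0, 39.0]
force: [1.4, 0.7, -2.9]
grip_width: 0.0562
```

Request:
carry_out([
  [0,0,-0.002,0,1],
  [0,0,-0.004,0,1],
  [0,0,-0.004,0,1],
])

```text
time_s: 7.2
tool_pos: [0.5616, 0.0094, 0.2614]
tool_rot: [180.0, 0.0, 39.0]
force: [-0.5, 0.5, -3.6]
grip_width: 0.0566
```

Request:
carry_out([
  [0,0,-0.002,0,1],
  [0,0,-0.004,0,1],
  [0,0,-0.004,0,1],
])

```text
time_s: 7.5
tool_pos: [0.5617, 0.0095, 0.2575]
tool_rot: [180.0, 0.0, 39.0]
force: [0.2, -0.5, -2.8]
grip_width: 0.0562
```

Request:
carry_out([
  [0,0,-0.002,0,1],
  [0,0,-0.004,0,1],
  [0,0,-0.005,0,1],
  [0,0,-0.005,0,1],
  [0,0,-0.005,0,1],
])

```text
time_s: 8.0
tool_pos: [0.5617, 0.0094, 0.2533]
tool_rot: [-180.0, -0.0, 39.0]
force: [-3.1, 0.4, 5.9]
grip_width: 0.056
```

Request:
carry_out([
  [0,0,-0.001,0,1],
  [0,0,-0.002,0,1],
  [0,0,-0.002,0,1],
  [0,0,-0.002,0,1],
])

```text
time_s: 8.4
tool_pos: [0.5618, 0.0094, 0.2515]
tool_rot: [-180.0, -0.0, 39.0]
force: [-3.7, 0.4, 7.6]
grip_width: 0.0561
```

Request:
carry_out([
  [-0.0005,0,-0.0012,0,1],
  [-0.0008,0,-0.0012,0,1],
  [-0.0008,0,-0.0012,-4,1],
  [-0.0008,0,-0.0012,-8,1],
  [-0.0008,0,-0.0012,-12,1],
  [-0.0008,0,-0.0012,-16,1],
], grip_force=50)

```text
time_s: 9.0
tool_pos: [0.5623, 0.0093, 0.2513]
tool_rot: [179.9, -0.3, 22.8]
force: [-0.2, -0.7, 8.0]
grip_width: 0.0563
```

```bash
python3 - <<'E'
from h import *
o=env.get_obs();print(o['time_s'],o['tool_pos'],o['tool_rot'],o['force'],o['wrist_torque'],o['qpos'])
E
```

```text
9.0 [0.56226723 0.00926767 0.25127557] [179.898162    -0.26460945  22.80991704] [-0.22965975 -0.69414517  8.0446649 ] [-0.32218289 -0.00717707  0.07167115] [-32.56030838  16.68601119  33.32990294 107.01324858 -10.60538285
  59.07637252  27.90852085]
```

Request:
carry_out([
  [0,0,0,-7,1],
  [0,0,0,-14,1],
  [0,0,0,-21,1],
  [0,0,0,-28,1],
  [0,0,0,-35,1],
  [0,0,0,-42,1],
  [0,0,0,-48,1],
  [0,0,0,-53,1],
  [0,0,0,-53,1],
])

```text
time_s: 9.9
tool_pos: [0.562, 0.0085, 0.251]
tool_rot: [-180.0, -0.2, -30.2]
force: [-1.5, -2.4, 7.8]
grip_width: 0.0561
```

```bash
python3 - <<'E'
from h import *
o=env.get_obs();print(o['time_s'],o['tool_pos'],o['tool_rot'],o['force'],o['wrist_torque'],o['qpos'])
E
```

```text
9.9 [0.56195317 0.00850049 0.25099899] [-179.95827982   -0.2102615   -30.17859538] [-1.51887999 -2.42728899  7.77181267] [-0.68290373  0.43006272 -0.05131695] [-39.89113236  18.29952869  42.27387075 107.26201361 -14.10406869
  59.55102338 -22.05892551]
```

Smooth so far; continue to the stop.

Request:
carry_out([
  [0,0,0,-3,1],
  [0,0,0,-6,1],
  [0,0,0,-9,1],
  [0,0,0,-9,1],
])

```text
time_s: 10.3
tool_pos: [0.5616, 0.0095, 0.2509]
tool_rot: [-180.0, -0.1, -38.8]
force: [-3.4, -0.7, 10.2]
grip_width: 0.0558
```

```bash
python3 - <<'E'
from h import *
o=env.get_obs();print(o['time_s'],o['tool_pos'],o['tool_rot'],o['force'],o['wrist_torque'],o['qpos'])
E
```

```text
10.3 [0.56159774 0.00949323 0.25093528] [-1.79994579e+02 -1.22357521e-01 -3.88247677e+01] [-3.38816431 -0.67960373 10.20503543] [-0.37498698  0.87166913  1.28373632] [-41.2269512   18.65348806  43.8070916  107.30090162 -14.7685234
  59.74933849 -30.24412889]
```

Request:
carry_out([
  [0,0,0.001,0.5,1],
  [0,0,0.002,0.5,1],
  [0,0,0.003,0.5,1],
  [0,0,0.003,0.5,0.2],
  [0,0,0.003,0.5,-0.3],
  [0,0,0.003,0.5,-1],
  [0,0,0.003,0.5,-1],
  [0,0,0.003,0.5,-1],
  [0,0,0.03,0.5,-1],
  [0,0,0.07,0.5,-1],
  [0,0,0.11,0.5,-1],
  [0,0,0.13,0.5,-1],
])

```text
time_s: 11.5
tool_pos: [0.5614, 0.0089, 0.3831]
tool_rot: [-179.8, -0.1, -38.6]
force: [0.4, 0.4, 0.4]
grip_width: 0.0865
```

Request:
carry_out([
  [0.01,-0.07,0.01,-7,-1],
  [0.02,-0.15,0.01,-14,-1],
  [0.035,-0.228,0.01,-22,-1],
  [0.035,-0.228,0.01,-22,-1],
  [0.035,-0.228,0.01,-22,-1],
  [0.035,-0.228,0.01,-22,-1],
])

```text
time_s: 12.1
tool_pos: [0.5942, -0.2248, 0.3897]
tool_rot: [179.9, -0.2, -61.1]
force: [0.5, -0.9, 0.2]
grip_width: 0.087
```

```bash
python3 - <<'E'
from h import *
for n in('scene','top'): shot(n,'e')
o=env.get_obs();print(o['time_s'],o['tool_pos'],o['tool_rot'],o['force'],o['wrist_torque'],o['qpos'])
p=load('scene','e')[0]
cv2.imwrite('pics/e.png',np.hstack([cv2.resize(p[180:330,150:300,::-1],(480,480),interpolation=cv2.INTER_CUBIC),cv2.resize(load('top','e')[0][170:270,150:250,::-1],(310,480))]))
E
```

```text
12.2 [ 0.59551217 -0.21920785  0.38919309] [ 1.79985362e+02  4.60620674e-02 -6.06849598e+01] [-0.34244217  1.01944589 -0.16977303] [ 0.02512949  0.15234366 -0.00962138] [-22.79869749  23.17989753  53.22908004  88.3415378  -18.81856494
  77.98819475 -28.52001759]
```

View pics/e.png

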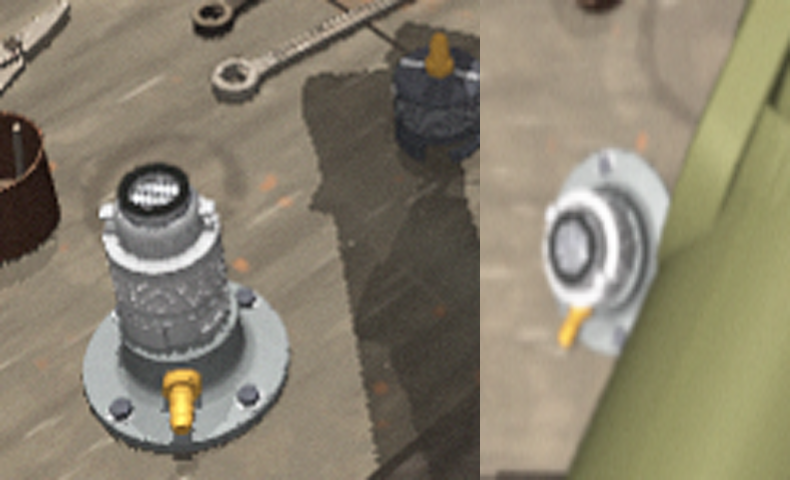

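```bash
python3 - <<'E'
from m import *
np.set_printoptions(precision=4,suppress=True)
p=load('scene','e')[0]
P,ok,I=cloud('scene','e')
m=near(P,ok,(.5605,.009),.04,.06,.105);print(m.sum(),fitc(P[m],(.56,.009),.0285))
m=near(P,ok,(.5592,.0085),.0285,.09,.16)
print(np.histogram(P[m,2],np.arange(.09,.16,.003)))
T,ok2,_=cloud('top','e');m=near(T,ok2,(.5612,.009),.0285,.08,.16);print(np.histogram(T[m,2],np.arange(.08,.16,.004)))
for z in(.1095,.1115,.1135): print(z,rim('scene',p,(.559,.009),.0285,z,w=.004))
R=[]
for z in(.1265,.061):
    im=cv2.resize(rect('scene',p,(.559,.009),z)[:,:,::-1],(390,390)); cv2.circle(im,(195,195),2,(0,0,255),-1);R.append(im)
cv2.imwrite('pics/e2.png',np.hstack(R))
E
```

```text
579 (array([0.5607, 0.0097]), np.float64(0.0004047491706436375))
(array([ 30,  27,  24,  34,  29,  33, 198,  55,  34,  31,  48,  79,  82,
       152,  70,  53, 133,   2,   0,   0,   0,   0,   0]), array([0.09 , 0.093, 0.096, 0.099, 0.102, 0.105, 0.108, 0.111, 0.114,
       0.117, 0.12 , 0.123, 0.126, 0.129, 0.132, 0.135, 0.138, 0.141,
       0.144, 0.147, 0.15 , 0.153, 0.156, 0.159]))
(array([ 7,  5,  8,  8,  4, 11, 14, 97, 54,  8,  6, 37, 79, 61, 44, 55,  0,
        0,  0]), array([0.08 , 0.084, 0.088, 0.092, 0.096, 0.1  , 0.104, 0.108, 0.112,
       0.116, 0.12 , 0.124, 0.128, 0.132, 0.136, 0.14 , 0.144, 0.148,
       0.152, 0.156]))
0.1095 (array([0.5609, 0.0088]), array([0.5611, 0.0087, 0.0288]), np.float64(0.0004740882618966425), np.int64(88))
0.1115 (array([0.5594, 0.0097]), array([0.5595, 0.0096, 0.0287]), np.float64(0.00048424051145120467), np.int64(86))
0.1135 (array([0.5578, 0.0105]), array([0.5579, 0.0104, 0.0287]), np.float64(0.0004984364568001408), np.int64(86))
```

View pics/e2.png

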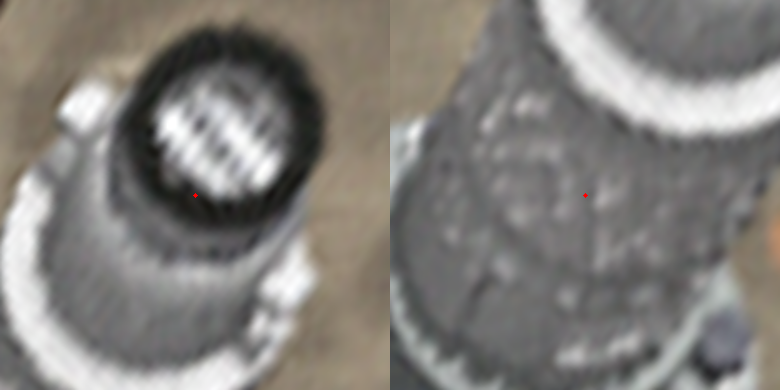

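Request:
carry_out([
  [0.003,0.001,-0.04,0.5,-1],
  [0.003,0.001,-0.08,0.5,-1],
  [0.003,0.001,-0.1,0.5,-1],
  [0.003,0.001,-0.1,0.5,-1],
  [0.003,0.001,-0.1,0.5,-1],
  [0.003,0.001,-0.1,0.5,-1],
])

```text
time_s: 12.8
tool_pos: [0.5997, -0.217, 0.2914]
tool_rot: [-179.9, -0.1, -60.0]
force: [0.3, -0.6, 0.4]
grip_width: 0.0869
```

```bash
python3 - <<'E'
from h import *
shot('scene','f')
o=env.get_obs();print(o['time_s'],o['tool_pos'],o['tool_rot'],o['qpos'])
p=load('scene','f')[0]
cv2.imwrite('pics/f.png',cv2.resize(p[100:260,210:370,::-1],(600,600),interpolation=cv2.INTER_CUBIC))
E
```

```text
12.85 [ 0.59958539 -0.21731706  0.29140554] [-1.79855156e+02 -1.09719373e-01 -5.99944106e+01] [-20.85809814  28.06058126  50.31636002  94.38069616 -22.99246522
  68.31422185 -25.24473764]
```

View pics/f.png

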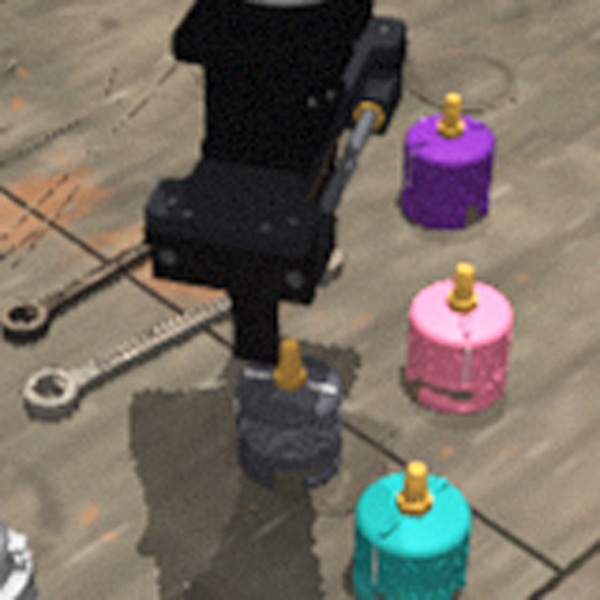

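Request:
carry_out([
  [-0.001,-0.001,-0.03,0,-1],
  [-0.001,-0.001,-0.06,0,-1],
  [-0.001,-0.001,-0.08,0,-1],
  [-0.001,-0.001,-0.095,0,-1],
  [-0.001,-0.001,-0.095,0,-1],
  [-0.001,-0.001,-0.095,0,-1],
  [-0.001,-0.001,-0.095,0,0.2],
  [-0.001,-0.001,-0.095,0,0.5],
  [-0.001,-0.001,-0.095,0,0.8],
  [-0.001,-0.001,-0.095,0,1],
  [-0.001,-0.001,-0.095,0,1],
  [-0.001,-0.001,-0.095,0,1],
], grip_force=40)

```text
time_s: 14.05
tool_pos: [0.5979, -0.2183, 0.1946]
tool_rot: [-180.0, 0.0, -60.0]
force: [-1.1, 0.7, 2.3]
grip_width: 0.0561
```

Request:
carry_out([
  [0,0,0.04,0,1],
  [0,0,0.09,0,1],
  [0,0,0.14,0,1],
  [0,0,0.17,8,1],
  [-0.01,0.04,0.17,16,1],
  [-0.015,0.08,0.17,24,1],
  [-0.02,0.12,0.17,32,1],
  [-0.025,0.16,0.17,40,1],
  [-0.03,0.2,0.17,48,1],
  [-0.0365,0.227,0.17,56,1],
  [-0.0365,0.227,0.17,64,1],
  [-0.0365,0.227,0.17,72,1],
  [-0.0365,0.227,0.17,80,1],
  [-0.0365,0.227,0.17,88,1],
  [-0.0365,0.227,0.17,94,1],
  [-0.0365,0.227,0.17,98.5,1],
  [-0.0365,0.227,0.17,98.5,1],
  [-0.0365,0.227,0.17,98.5,1],
])

```text
time_s: 15.85
tool_pos: [0.5612, 0.0083, 0.364]
tool_rot: [-180.0, 0.0, 38.3]
force: [0.0, -0.2, -2.3]
grip_width: 0.0564
```

```bash
python3 - <<'E'
from h import *
shot('scene','g'); shot('top','g')
o=env.get_obs();print(o['time_s'],o['tool_pos'],o['tool_rot'],o['qpos'])
p=load('scene','g')[0]
cv2.imwrite('pics/g.png',cv2.resize(p[140:290,130:280,::-1],(600,600),interpolation=cv2.INTER_CUBIC))
E
```

```text
15.95 [0.56126754 0.00839477 0.36418243] [-1.79995532e+02  1.61105719e-02  3.83756900e+01] [-35.69053629   9.87595736  35.92690564 100.33128801  -6.07590838
  71.75590975  40.11676312]
```

View pics/g.png

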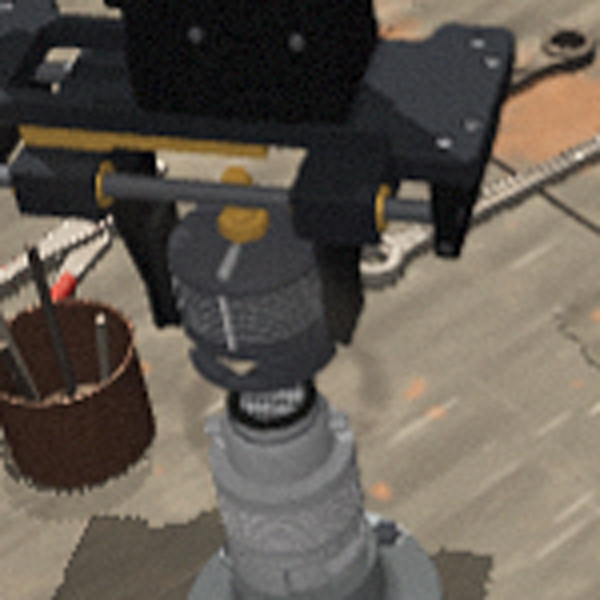

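```bash
python3 - <<'E'
from m import *
np.set_printoptions(precision=4,suppress=True)
p=load('scene','g')[0]; P,ok,I=cloud('scene','g')
m=near(P,ok,(.56,.009),.034,.172,.212);print('cover',m.sum(),fitc(P[m],(.56,.009),.0285))
for a,b in((.172,.19),(.19,.212)):
    m=near(P,ok,(.56,.009),.034,a,b);print(m.sum(),fitc(P[m],(.56,.009),.0285))
m=near(P,ok,(.56,.009),.034,.065,.105);print('stage',m.sum(),fitc(P[m],(.56,.009),.0285))
for z in(.2176,.2196,.2216): print(rim('scene',p,(.559,.009),.0285,z,w=.004))
print('st',rim('scene',p,(.559,.009),.0285,.1115,w=.004))
for c,zs in(((.559,.009),np.arange(.185,.212,.004)),((.559,.009),np.arange(.07,.105,.004))):
    nn,o=lateral('scene',p,c,.0285,zs);print(o.T)
u=np.array([[225,297],[228,320],[232,345]])/4+[130,140]
print(cylhit('scene',u,np.array([.5592,.009]),.0285))
q=np.array([[238,248],[225,275]])/4+[130,140]; X=plane('scene',q,.2215); d=X[1]-X[0];print(X,np.degrees(np.arctan2(d[1],d[0])), np.degrees(np.arctan2(X[1,1]-.009,X[1,0]-.5592)))
im=rect('scene',p,(.5592,.009),.2206)
cv2.imwrite('pics/g2.png',cv2.resize(im[:,:,::-1],(560,560)))
E
```

```text
cover 804 (array([0.5601, 0.0082]), np.float64(0.0005867420053570147))
318 (array([0.5599, 0.0077]), np.float64(0.0006593808072896026))
486 (array([0.5602, 0.0085]), np.float64(0.0005625628706858558))
stage 558 (array([0.5608, 0.0097]), np.float64(0.0003821367955466632))
(array([0.5587, 0.0097]), array([0.5584, 0.0102, 0.0279]), np.float64(0.0009613325643517481), np.int64(66))
(array([0.5569, 0.0099]), array([0.5569, 0.0098, 0.0287]), np.float64(0.0005746921677914942), np.int64(63))
(array([0.5568, 0.0095]), array([0.5567, 0.0092, 0.0293]), np.float64(0.0015216644224654817), np.int64(70))
st (array([0.5598, 0.0106]), array([0.56  , 0.0104, 0.0289]), np.float64(0.0010358965534801381), np.int64(77))
[[0.185  0.189  0.193  0.197  0.201  0.205  0.209 ]
 [0.0026 0.0063 0.0021 0.0018 0.002  0.0024 0.0023]
 [0.0253 0.0288 0.0258 0.0261 0.0261 0.0255 0.0258]]
[[ 0.07    0.074   0.078   0.082   0.086   0.09    0.094   0.098   0.102 ]
 [ 0.0009  0.0008 -0.0003  0.0014  0.0029  0.0011  0.0009  0.0014  0.0003]
 [ 0.028   0.0291  0.0286  0.0289  0.03    0.0286  0.0282  0.0281  0.0292]]
[[131.8169   0.2176]
 [130.5936   0.2066]
 [129.7693   0.1943]]
[[0.5543 0.0143 0.2215]
 [0.5457 0.0258 0.2215]] 126.8531507351278 128.9200029662894
```

View pics/g2.png

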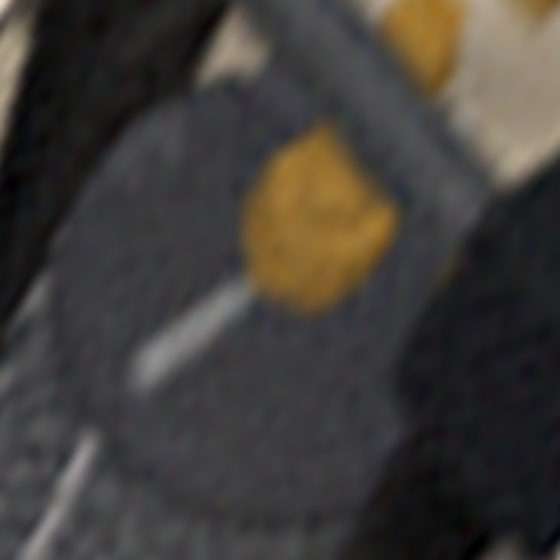

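Request:
carry_out([
  [0.0004,0.001,-0.015,-2,1],
  [0.0004,0.001,-0.03,-2,1],
  [0.0004,0.001,-0.036,-2,1],
  [0.0004,0.001,-0.04,-2,1],
  [0.0004,0.001,-0.04,-2,1],
])

```text
time_s: 16.45
tool_pos: [0.5615, 0.0095, 0.3235]
tool_rot: [-180.0, 0.1, 36.5]
force: [-0.2, 0.3, -2.8]
grip_width: 0.0559
```

Request:
carry_out([
  [0,0,-0.002,0,1],
  [0,0,-0.004,0,1],
  [0,0,-0.005,0,1],
  [0,0,-0.005,0,1],
])

```text
time_s: 16.85
tool_pos: [0.5618, 0.0095, 0.3194]
tool_rot: [180.0, -0.0, 36.5]
force: [-0.6, 0.5, -1.8]
grip_width: 0.0561
```

Request:
carry_out([
  [0,0,-0.002,0,1],
  [0,0,-0.004,0,1],
  [0,0,-0.0055,0,1],
  [0,0,-0.0055,0,1],
])

```text
time_s: 17.25
tool_pos: [0.5618, 0.0095, 0.3138]
tool_rot: [180.0, 0.0, 36.5]
force: [-1.0, 0.4, -1.4]
grip_width: 0.0563
```

Request:
carry_out([
  [0,0,-0.002,0,1],
  [0,0,-0.004,0,1],
  [0,0,-0.006,0,1],
  [0,0,-0.008,0,1],
  [0,0,-0.008,0,1],
  [0,0,-0.008,0,1],
])

```text
time_s: 17.85
tool_pos: [0.562, 0.0094, 0.3066]
tool_rot: [180.0, -0.0, 36.5]
force: [-2.4, -0.5, 5.5]
grip_width: 0.0561
```

Request:
carry_out([
  [0,0,-0.001,0,1],
  [0,0,-0.002,0,1],
  [0,0,-0.003,0,1],
  [0,0,-0.003,0,1],
  [0,0,-0.003,0,1],
])

```text
time_s: 18.35
tool_pos: [0.562, 0.0093, 0.3039]
tool_rot: [180.0, -0.1, 36.5]
force: [-2.9, 0.3, 7.7]
grip_width: 0.0561
```

Request:
carry_out([
  [0,0,-0.001,0,1],
  [-0.0004,0,-0.002,0,1],
  [-0.0004,0,-0.002,0,1],
  [-0.0004,0,-0.002,0,1],
], grip_force=50)

```text
time_s: 18.75
tool_pos: [0.5618, 0.0093, 0.3022]
tool_rot: [180.0, -0.1, 36.5]
force: [-3.0, -0.4, 7.1]
grip_width: 0.056
```

Request:
carry_out([
  [0,0,-0.001,0,1],
  [0,0,-0.001,0,1],
  [0,0,-0.001,0,1],
])

```text
time_s: 19.05
tool_pos: [0.5618, 0.0093, 0.3013]
tool_rot: [180.0, -0.1, 36.5]
force: [-3.3, -0.6, 9.1]
grip_width: 0.0563
```

Request:
carry_out([
  [0,0,0,-4,1],
  [0,0,0,-8,1],
  [0,0,0,-12,1],
  [0,0,0,-16,1],
])

```text
time_s: 19.45
tool_pos: [0.5624, 0.0092, 0.3017]
tool_rot: [179.9, -0.2, 20.3]
force: [-0.4, -0.0, 9.9]
grip_width: 0.0561
```

```bash
python3 - <<'E'
from h import *
o=env.get_obs();print(o['time_s'],o['tool_pos'],o['tool_rot'],o['force'],o['wrist_torque'],o['qpos'])
E
```

```text
19.45 [0.56235374 0.00916786 0.30169819] [179.93882008  -0.20621577  20.2981219 ] [-4.07747317e-01 -6.45293667e-03  9.86627509e+00] [-0.29847575  0.3899989   0.05432776] [-36.72513333  13.70576971  37.76312607 104.43422062  -9.2500849
  64.72694192  24.48361694]
```

Request:
carry_out([
  [0,0,0,-7,1],
  [0,0,0,-14,1],
  [0,0,0,-21,1],
  [0,0,0,-28,1],
  [0,0,0,-35,1],
  [0,0,0,-42,1],
  [0,0,0,-47,1],
  [0,0,0,-51,1],
  [0,0,0,-51,1],
])

```text
time_s: 20.35
tool_pos: [0.5624, 0.0092, 0.3016]
tool_rot: [-179.9, -0.2, -30.6]
force: [-1.4, -0.1, 8.5]
grip_width: 0.0559
```

```bash
python3 - <<'E'
from h import *
o=env.get_obs();print(o['time_s'],o['tool_pos'],o['tool_rot'],o['force'],o['wrist_torque'],o['qpos'])
E
```

```text
20.35 [0.56240757 0.00916197 0.30160552] [-1.79887163e+02 -1.77507726e-01 -3.06410237e+01] [-1.41877301 -0.13689736  8.52750713] [-0.25050695  0.4197241  -0.03237805] [-42.93010065  14.96252011  45.24986097 104.61072811 -11.68668606
  64.98318046 -24.34926722]
```

Request:
carry_out([
  [0,0,0,-3,1],
  [0,0,0,-6,1],
  [0,0,0,-9,1],
  [0,0,0,-9,1],
])

```text
time_s: 20.75
tool_pos: [0.5625, 0.0091, 0.3017]
tool_rot: [-179.9, -0.2, -39.6]
force: [-1.0, -1.0, 9.3]
grip_width: 0.0563
```

```bash
python3 - <<'E'
from h import *
o=env.get_obs();print(o['time_s'],o['tool_pos'],o['tool_rot'],o['force'],o['wrist_torque'],o['qpos'])
E
```

```text
20.75 [0.56247448 0.00912013 0.30165602] [-1.79851002e+02 -1.68290634e-01 -3.96209028e+01] [-1.0430188  -1.02828324  9.31488079] [-0.21495977  0.32830601 -0.08540802] [-44.08716947  15.25567676  46.68466436 104.63707839 -12.2058034
  65.0415714  -32.87852879]
```

Request:
carry_out([
  [0,0,0,-2,1],
  [0,0,0,-4,1],
  [0,0,0,-4,1],
])

```text
time_s: 21.05
tool_pos: [0.5622, 0.0094, 0.3016]
tool_rot: [-179.9, -0.1, -43.6]
force: [-1.8, 0.5, 10.2]
grip_width: 0.0556
```

```bash
python3 - <<'E'
from h import *
o=env.get_obs();print(o['time_s'],o['tool_pos'],o['tool_rot'],o['force'],o['wrist_torque'])
shot('scene','h')
p=load('scene','h')[0]
cv2.imwrite('pics/h.png',cv2.resize(p[160:310,130:280,::-1],(600,600),interpolation=cv2.INTER_CUBIC))
E
```

```text
21.05 [0.56215046 0.00937578 0.30158741] [-1.79877157e+02 -8.38997824e-02 -4.35564617e+01] [-1.79378552  0.53986866 10.16174854] [-0.10699444  0.75426977  0.11498076]
```

View pics/h.png

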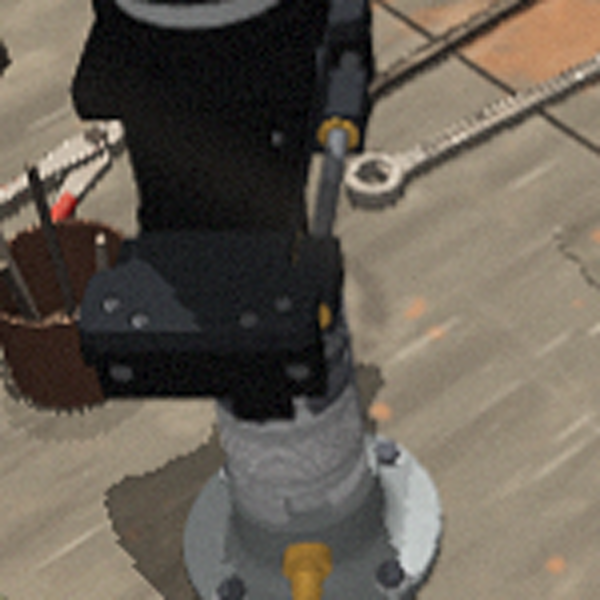

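Request:
carry_out([
  [0,0,0,-2,1],
  [0,0,0,-3,1],
  [0,0,0,-3,1],
])

```text
time_s: 21.4
tool_pos: [0.562, 0.0096, 0.3016]
tool_rot: [-179.9, -0.1, -46.4]
force: [-3.7, 0.4, 11.0]
grip_width: 0.0559
```

```bash
python3 - <<'E'
from h import *
o=env.get_obs();print(o['time_s'],o['tool_pos'],o['tool_rot'],o['force'],o['wrist_torque'])
E
```

```text
21.4 [0.56199601 0.00962701 0.30162252] [-1.79906240e+02 -5.01604319e-02 -4.64367530e+01] [-3.69977667  0.36284609 10.97649572] [-0.03003182  0.96354045  0.64599672]
```

Request:
carry_out([
  [0,0,0.002,0.5,1],
  [0,0,0.004,0.5,1],
  [0,0,0.006,0.5,1],
  [0,0,0.008,0.5,1],
  [0,0,0.008,0.5,1],
  [0,0,0.008,0.5,1],
])

```text
time_s: 22.0
tool_pos: [0.5615, 0.0096, 0.308]
tool_rot: [-180.0, -0.0, -46.0]
force: [2.8, 0.6, -2.1]
grip_width: 0.0558
```

Request:
carry_out([
  [0,0,0,0,0.2],
  [0,0,0,0,-0.3],
  [0,0,0,0,-1],
  [0,0,0,0,-1],
  [0,0,0,0,-1],
  [0,0,0.03,0,-1],
  [0,0,0.07,0,-1],
  [0,0,0.11,0,-1],
  [0,0,0.11,0,-1],
  [0,-0.1,0.11,0,-1],
  [0,-0.2,0.11,0,-1],
  [0,-0.25,0.11,0,-1],
  [0,-0.25,0.11,0,-1],
  [0,-0.25,0.11,0,-1],
  [0,-0.25,0.11,0,-1],
])

```text
time_s: 23.5
tool_pos: [0.5577, -0.2497, 0.4177]
tool_rot: [179.7, -0.2, -46.9]
force: [-0.8, -0.2, 0.3]
grip_width: 0.0871
```

```bash
python3 - <<'E'
from m import *
np.set_printoptions(precision=4,suppress=True)
for n in('scene','top'): shot(n,'i')
o=env.get_obs();print(o['time_s'],o['tool_pos'],o['tool_rot'],o['force'],o['wrist_torque'],o['qpos'])
p=load('scene','i')[0]
cv2.imwrite('pics/i.png',cv2.resize(p[160:320,130:290,::-1],(600,600),interpolation=cv2.INTER_CUBIC))
for z in(.163,.165,.167,.169,.171): print(z,*rim('scene',p,(.5592,.0095),.0285,z,w=.005)[:3])
P,ok,I=cloud('scene','i')
for a,b in((.065,.105),(.125,.155)):
    m=near(P,ok,(.56,.009),.034,a,b);print(m.sum(),fitc(P[m],(.56,.009),.0285))
R=[cv2.resize(rect('scene',p,(.5592,.0095),z)[:,:,::-1],(400,400)) for z in(.169,.17)]
R[1]=cv2.resize(rect('top',load('top','i')[0],(.5612,.0085),.169)[:,:,::-1],(400,400))
cv2.imwrite('pics/i2.png',np.hstack(R))
E
```

```text
23.6 [ 0.5603 -0.2426  0.4172] [179.9276   0.0536 -46.3293] [0.1368 0.803  0.9786] [-0.0293  0.1159  0.0383] [-23.4886  18.972   55.7625  89.6695 -15.7892  79.8467 -12.6851]
0.163 [0.5646 0.0069] [0.5646 0.0069 0.0284] 0.0008924582881534027
0.165 [0.5629 0.0079] [0.5629 0.0079 0.0283] 0.000990684787629096
0.167 [0.5611 0.0091] [0.561  0.0091 0.0282] 0.0008335823454720826
0.169 [0.5592 0.0099] [0.5592 0.0098 0.0281] 0.0010076440930810414
0.171 [0.5573 0.0109] [0.5572 0.0109 0.0278] 0.001054321499472908
560 (array([0.5607, 0.0097]), np.float64(0.00040126701531542457))
423 (array([0.5607, 0.0096]), np.float64(0.00042512059143389944))
```

View pics/i.png

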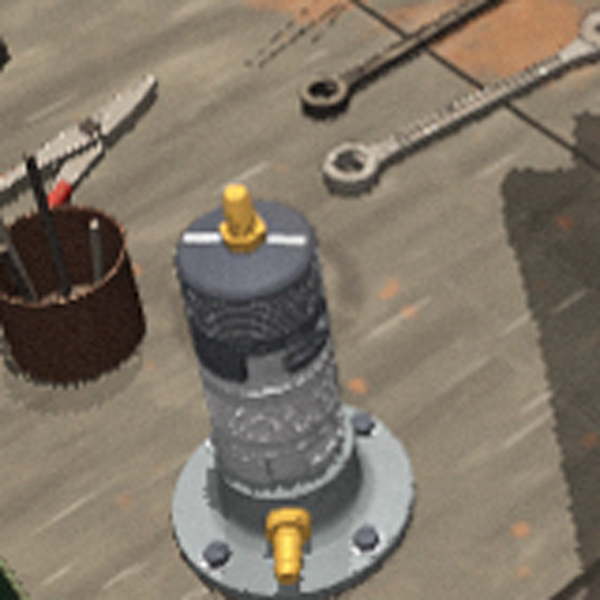

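View pics/i2.png

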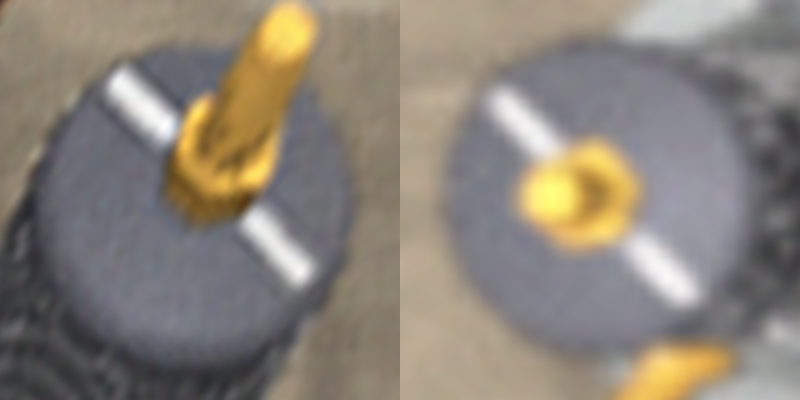

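```bash
python3 - <<'E'
from m import *
np.set_printoptions(precision=4,suppress=True)
E_,I_=load('scene','e')[0],load('scene','i')[0]
z=lambda p:cv2.resize(p[205:300,160:235,::-1],(390,494),interpolation=cv2.INTER_CUBIC)
cv2.imwrite('pics/j.png',np.hstack([z(E_),z(I_)]))
P,ok,I=cloud('scene','i');T,ok2,_=cloud('top','i')
# annulus at dome rim r 22-27mm
for nm,Q,k,c in(('scene',P,ok,(.5592,.0098)),('top',T,ok2,(.5612,.0085))):
    r=np.hypot(Q[:,0]-c[0],Q[:,1]-c[1]); 
    for a,b in((.012,.016),(.016,.02),(.02,.024),(.024,.027)):
        m=k&(r>a)&(r<b)&(Q[:,2]>.155); print(nm,a,m.sum(),np.median(Q[m,2]))
# same on bench cover initially
P,ok,I=cloud('scene','a');T,ok2,_=cloud('top','a')
for nm,Q,k,c in(('scene',P,ok,(.5963,-.2177)),('top',T,ok2,(.598,-.218))):
    r=np.hypot(Q[:,0]-c[0],Q[:,1]-c[1]); 
    for a,b in((.012,.016),(.016,.02),(.02,.024),(.024,.027)):
        m=k&(r>a)&(r<b)&(Q[:,2]>.035); print(nm,a,m.sum(),np.median(Q[m,2]))
E
```

```text
scene 0.012 92 0.1709705640074533
scene 0.016 132 0.17041592046378104
scene 0.02 160 0.16945778264656142
scene 0.024 227 0.16720183438368885
top 0.012 78 0.17245368802902
top 0.016 81 0.17147158758236136
top 0.02 117 0.17101441885598345
top 0.024 96 0.16956584367912503
scene 0.012 54 0.05417388562421743
scene 0.016 69 0.05320180276997266
scene 0.02 89 0.05215884601255616
scene 0.024 72 0.051122056796738424
top 0.012 57 0.05532848175213301
top 0.016 74 0.054597551521712306
top 0.02 85 0.053755329958890985
top 0.024 77 0.052739322517313725
```

View pics/j.png

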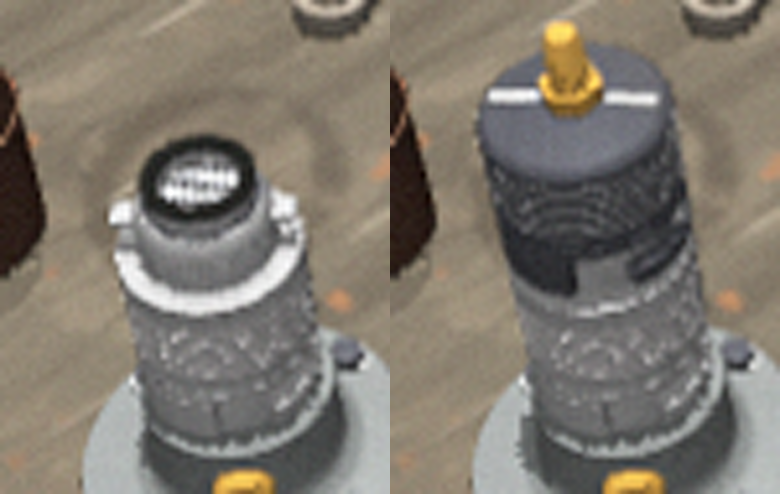

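```bash
python3 - <<'E'
from m import *
R=[]
for n,t,c,z in(('top','a',(.5612,.0085),.061),('top','e',(.5612,.0085),.1265),('scene','a',(.5592,.0097),.061),('scene','e',(.5592,.0097),.1265)):
    im=cv2.resize(rect(n,load(n,t)[0],c,z)[:,:,::-1],(300,300)); 
    # top face of lug is at r 21..27.8: draw circle r=27.8
    cv2.circle(im,(150,150),int(27.8/70*300),(0,0,255),1); R.append(im)
cv2.imwrite('pics/k.png',np.vstack([np.hstack(R[:2]),np.hstack(R[2:])]))
E
```

```text
(no output)
```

View pics/k.png

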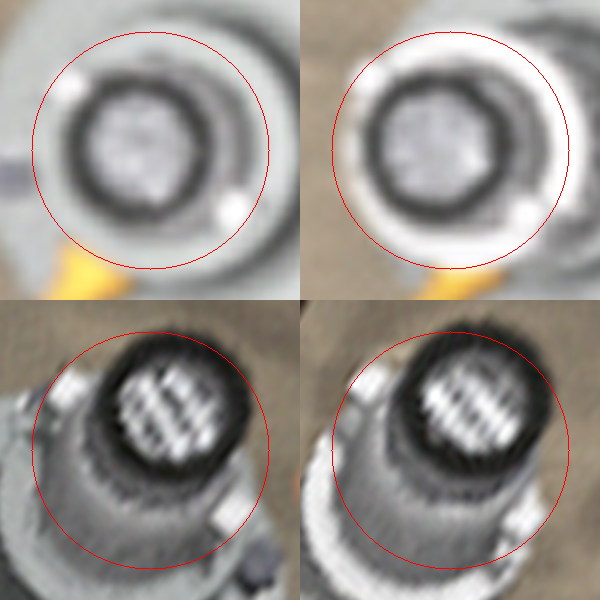

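```bash
python3 - <<'E'
from m import *
a,b=load('scene','a')[0],load('scene','i')[0]
for nm,P,r in(('tin',(.499,-.489,.05),.04),('cup',(.72,.03,.1),.05),('spanner',(.69,-.22,.005),.05)):
    u,v=proj('scene',[P])[0].astype(int); print(nm,(u,v),np.abs(a[v-15:v+15,u-18:u+18].astype(int)-b[v-15:v+15,u-18:u+18]).mean())
cv2.imwrite('pics/end.png',b[:,:,::-1])
E
```

```text
tin (np.int64(407), np.int64(166)) 9.527777777777779
cup (np.int64(137), np.int64(212)) 7.964506172839506
spanner (np.int64(257), np.int64(197)) 12.165123456790123
```

View pics/end.png

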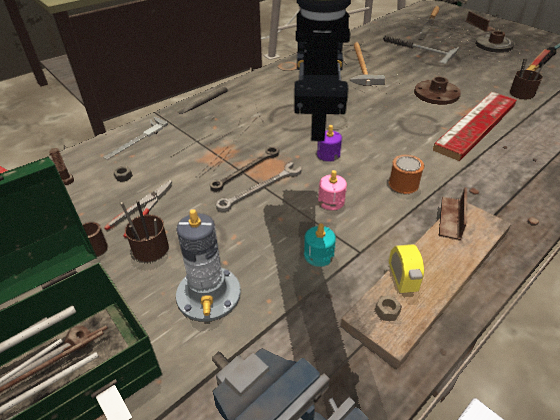

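The final picture shows the strainer standing on its base at about (200,265). The tin (407,172), cup (146,240), spanner (258,187) and look-alikes are where they started, and the gripper is clear at about (320,110).

```bash
python3 - <<'E'
from cell import env
print(env.sign_off())
E
```

```text
the job is handed in; nothing more can be done
None
```

I fitted the strainer stage on the base, then the cover on the stage. Each was pressed down, turned clockwise until the wrist torque rose at the stop, let spring back and released. I handed the job in at about 24 s of the 62 s.

**What the last checks showed:**
- **Height:** after release the cover sits 117 mm above where it stood on the bench. That matches both joints locked; an unlocked cover would sit about 2 mm higher.
- **Alignment:** the cover and stage axes agree within about 0.1 mm.
- **Stage:** it looked the same before and after the cover was fitted.
- **Bystanders:** the tin, cup, spanner and look-alikes are where they started, judging by eye from the final picture. The gripper was well clear.

**One check did not quite agree:** the x axes are not exactly in line. I measured about 52° for the base lugs, 49° for the stage and 44° for the cover, so each part sits about 3–5° past its line. The overrun is similar at both joints, so I took it as play at the stop and did not correct it. The cover also turned about 83° before reaching its stop, rather than 75°.

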